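Set the minichess study on the piece-box board

ROBOT

A 7-joint arm with a two-finger parallel gripper is mounted at the origin on the work surface. World frame = base frame: x ahead of the robot, y to its left, z up, the work surface at z = 0. Lengths are in m, angles in rad, forces in N, time in s.
With the tool pointing down it reaches from about 0.35 to 0.9 m from the base axis. Payload 7.2 kg.
Tool frame: the origin (TCP) lies between the finger pads; the fingertips stand 22 mm ahead of it and the grasp point (between the pads) lies 3 mm ahead of it; z points along the fingers, y is the line along which they close (so a half turn about z gives the same grasp; the last joint's range is limited). The gripper opens to 88 mm and grips with 3 to 60 N. Pads are 20 mm wide; open, the fingers measure 115 mm over their backs; the gripper's body (75 mm by 178 mm) begins 61 mm behind the grasp point.
Start: joints at [-1.234, 0.411, -0.013, 1.596, 0.006, 1.134, -0.082], TCP at [0.246, 0.574, 0.208] pointing down, gripper open.
Joint ranges: [-2.95, 2.95], [-0.29, 1.99], [-1.47, 1.44], [0.14, 2.54], [-1.03, 4.17], [0.13, 1.85], [-2.86, 2.86]. Speed limits (rad/s): [2.39, 2.39, 3.01, 3.01, 3.14, 3.14, 3.14].

INTERFACE

Orientations are given as a unit quaternion [w, x, y, z].
In Python, from workcell import ctrl gives the robot as it stands.
- The arm moves only by the tool play_rows, never from a script. Its argument "moves" is a list that holds one entry, the list of rows, each a list of 7 numbers: the turn, a rotation vector about the tool's x, y, z in degrees, then the shift along the tool's x, y, z in cm, then the closure, from 0 (fully open) to 1 (shut). In form: [[[rx, ry, rz, dx, dy, dz, fingers], ...]]. A call has 1 to 12 rows; each row is the pose to reach, as a shift and turn from the pose commanded when the call began, along the tool's axes at that moment; what a row does not reach only later rows make up. A row lasts 1/12 s, in which the tool goes at most 41.7 mm and 7.16 degrees, less where a joint would pass 70% of its speed; a pose out of reach is approached as far as the arm can. A call with a gripper value outside its range is refused whole. The fingers move at their own pace and stop on an object; the grip force is fixed at half the most. Time passes only in rows, so rows that repeat a pose let the fingers close. It gives the time, the measured TCP pose, the force, the opening and the grip force at its end, in the units of the state.
- ctrl.sense(): the state, without advancing time (a new reading comes with each control period).
- ctrl.read_camera(name): name is "scene" or "top"; returns a dict with "pixels" (420x560x3 uint8, red, green, blue), "mtx" (3x3 intrinsics, pixels), "rvec" (rotation vector, rad) and "tvec" (3), from world to camera coordinates, as OpenCV has them. Camera axes: x right, y down, z forward; pixel columns grow to the right and rows downward; lengths in m; the calibration is good to about 2 mm. A picture is of the moment at which its call begins. There is no depth.
- ctrl.hand_in(): hands the job in; it is judged then, once.
Trained networks look in a picture, given as the dict that the camera call returned (one of the last four; its "shot" number tells which), for a name from the list of things; names that differ only in an ending like _2 or _b are one class to them, and where a whole thing is asked for, a point or a joint stands for the part that bears it (a point fixed in the world has none). Each returns a list of dicts, best first, with "conf" (0 to 1); they miss things now and then, are a little off and sometimes report something else, mostly with a low value. They report only what shows in the picture. A call takes as long as a camera call. They do not tell look-alikes from the thing itself.
- ctrl.trace(target, picture): "pixels" (420x560 bool, what is visible of it) and "position" ([row, column] in pixels, amid what is visible of it).
The state is a dict: "time_s": time; "joint_positions": joint angles; "qvel": joint speeds; "joint_efforts": joint torques, N m; "position": TCP position; "orientation": TCP orientation; "ft_force": force on the tool from outside, world axes, zero at the start; "ft_torque": the same for the moment, N m; "finger_gap": opening from 0.0 (shut) to 1.0 (fully open); "gripper_force": force on a finger pad.
Only numpy, scipy, OpenCV 4.12 (cv2) and the standard library are available. Lean on these libraries where they do the work, as an engineer would, in place of code of your own. Each camera call takes 0.05 s, during which the arm holds its last target. There are 200 camera calls.

TASK

Set out the study on the five-by-five board on the lid of the piece box, whose latch side is the front: lay the single maple draughts disc on the square directly in front of the rook that already stands there and stand the taller king on top of it, centred; stand the shorter king on the square directly in front of the pawn, and the loose rook on the square midway between the two kings. Each belongs upright in the middle of its square. Do not shift or upset the rook, pawn and bishop already on the board, nor the desk bell and the mug.

Things in the scene. Friction and masses are not known exactly. Their poses are not given: they have to be found in the camera images.
- box: Fixed walnut box, 266 x 266 mm, 45 mm high; flat 5 x 5 board of 50 mm light and dark squares inlaid in the lid. Origin at the centre of its underside; x points from front to back, y to the left seen from the front; square centres at x, y = -100, -50, 0, 50, 100 mm. Front (-x) roughly faces the robot and has a brass hook-and-eye latch standing out 14 mm, below the lid's surface.
- rook_set: Black ebonised rook that already stands on the board; must stay. 50 mm high, foot 34 mm across, notched top 30 mm across. Origin at the centre of its underside, z up its axis. It stands on one of three squares, in box axes (x, y): (50, 100), (50, -100) or (-50, 0) mm; the pawn and the bishop have the other two.
- pawn: Black ebonised pawn with a ball head, stands on the board; must stay. 34 mm high, foot 24 mm across. Origin at the centre of its underside, z up its axis.
- bishop: Black ebonised bishop with a pointed head, stands on the board; a bystander that must stay. 64 mm high, foot 26 mm across. Origin at the centre of its underside, z up its axis.
- disc: The single loose maple draughts disc lying flat on the table, 42 mm across, 9 mm thick. (A stack of five such discs, well off to the left beyond the box, is not part of the job.) Origin at the centre of its underside, z up its axis.
- king_tall: The taller boxwood king with a small cross on top, loose on the table. 76 mm high; foot 34 mm across and 8 mm high, waist 18 to 22 mm, crown a 26 mm cylinder from 46 to 60 mm above the foot (a good place to grip), cross above 65 mm. About 50 g. Origin at the centre of its underside, z up its axis.
- king_short: The shorter boxwood king with a small cross on top, loose on the table. 54 mm high; foot 28 mm across and 7 mm high, waist 14 to 17 mm, crown a 20 mm cylinder from 30 to 41 mm above the foot (a good place to grip), cross above 45 mm. About 30 g. Origin at the centre of its underside, z up its axis.
- rook_loose: The loose black ebonised rook that starts on the table, like the one on the board. 50 mm high; foot 34 mm across and 8 mm high, waist 20 to 22 mm, notched top a 30 mm cylinder from 34 to 46 mm above the foot (a good place to grip). About 35 g. Origin at the centre of its underside, z up its axis.
- bell: Chrome desk bell on a black base, 64 mm across, 47 mm high, standing among the loose pieces; a bystander to leave alone. Origin at the centre of its underside, z up its axis.
- mug: Cream porcelain mug, 80 mm across, 90 mm high, handle on its +y side; stands to the left of the box; a bystander to leave alone. Origin at the centre of its underside, z up its axis.
Mind the look-alikes: they are no part of the job. Leave any green or purple look-alike of the rook_loose alone.

How it is judged:
By the outcome, as a careful person would: the job done as asked, in the order asked, and still so for the second after the job is handed in, with the robot touching nothing.
It also fails if it takes over 118 s, if anything falls off the work surface, if the arm or the gripper's body presses on something with over 40 N, if the wrist force passes 120 N, or if a joint passes its speed limit or range.

## Working session

There is one attempt and no reset: what is moved stays moved. The work goes in short steps, Python scripts to look and compute and a tool call to move; the robot and the scene stay as the last step left them, time stands still between calls to the robot, and variables do not carry over. Pictures are saved under pics/ and viewed, at most 14 in all, crops included, and the job is handed in when it is done.

Besides the shell and the picture viewer there is one more tool, called after "Request:" as name(argument=value, ...), one argument or row to a line, values as JSON. play_rows: Moves the arm, as the interface text tells. Its arguments: {"type":"object","properties":{"moves":{"type":"array"}},"required":["moves"]}

```bash
mkdir -p pics; ls
cat > h.py <<'E'
import numpy as np, cv2
from workcell import ctrl
def shot(name,save=None):
    p=ctrl.read_camera(name)
    if save: cv2.imwrite('pics/'+save,cv2.cvtColor(np.asarray(p["pixels"]),cv2.COLOR_RGB2BGR))
    return p
def ray(p,rc):
    K=np.array(p["mtx"]);R=cv2.Rodrigues(np.array(p["rvec"],float))[0];t=np.array(p["tvec"],float).ravel()
    return -R.T@t, R.T@np.linalg.solve(K,[rc[1],rc[0],1.])
def at(p,rc,z):
    c,d=ray(p,rc); return c+d*(z-c[2])/d[2]
def proj(p,X):
    q=cv2.projectPoints(np.array(X,float).reshape(-1,3),np.array(p["rvec"],float),np.array(p["tvec"],float),np.array(p["mtx"],float),None)[0]
    return q.reshape(-1,2)[:,::-1]
E
python3 - <<'E'
from h import *
for c in ("scene","top"):
    p=shot(c,c+'0.png'); print(c,ray(p,(210,280)))
    for n in "box rook_set pawn bishop disc king_tall king_short rook_loose bell mug".split():
        for d in ctrl.trace(n,p)[:4]:
            m=d["pixels"];r,q=np.where(m)
            print(n,round(d["conf"],2),np.round(d["position"]),m.sum(),r.min(),r.max(),q.min(),q.max(),np.round(at(p,d["position"],0.02),3))
s=ctrl.sense();print(s["position"],s["orientation"],s["finger_gap"],s["time_s"])
E
```

```text
pics
scene (array([ 1.10088593, -0.57955174,  1.10251095]), array([-0.4050745 ,  0.46622419, -0.78649589]))
box 0.9 [201. 306.] 8679 146 262 235 375 [0.576 0.129 0.02 ]
rook_set 0.63 [177. 291.] 172 170 188 287 297 [0.49  0.171 0.02 ]
bishop 0.59 [221. 293.] 115 212 230 286 294 [0.592 0.057 0.02 ]
disc 0.69 [290. 188.] 225 284 299 176 193 [ 0.534 -0.261  0.02 ]
disc 0.51 [201. 308.] 8616 146 263 235 375 [0.58  0.134 0.02 ]
disc 0.18 [221. 293.] 117 213 231 287 295 [0.592 0.057 0.02 ]
king_tall 0.7 [242. 193.] 237 233 255 186 200 [ 0.443 -0.157  0.02 ]
king_short 0.7 [323. 194.] 157 316 332 191 202 [ 0.607 -0.312  0.02 ]
rook_loose 0.74 [278. 269.] 265 266 288 261 274 [ 0.658 -0.11   0.02 ]
rook_loose 0.59 [258. 225.] 253 249 270 221 234 [ 0.537 -0.14   0.02 ]
rook_loose 0.58 [255. 255.] 236 247 267 248 260 [ 0.589 -0.086  0.02 ]
rook_loose 0.51 [322. 241.] 272 312 334 236 250 [ 0.686 -0.239  0.02 ]
bell 0.25 [244. 193.] 241 233 255 186 200 [ 0.448 -0.162  0.02 ]
mug 0.73 [202. 306.] 8537 146 263 235 375 [0.579 0.126 0.02 ]
mug 0.69 [117. 326.] 960 96 134 310 338 [0.414 0.431 0.02 ]
t
[... 382 characters left out ...]
 411 428 [ 0.524 -0.26   0.02 ]
king_tall 0.57 [264. 381.] 210 255 269 372 390 [ 0.446 -0.166  0.02 ]
king_short 0.5 [192. 440.] 131 187 198 431 445 [ 0.612 -0.31   0.02 ]
rook_loose 0.79 [200. 348.] 210 193 210 338 353 [ 0.596 -0.096  0.02 ]
rook_loose 0.56 [195. 390.] 240 186 203 383 400 [ 0.607 -0.195  0.02 ]
rook_loose 0.52 [217. 367.] 215 212 228 359 376 [ 0.556 -0.139  0.02 ]
rook_loose 0.47 [158. 408.] 258 149 167 398 416 [ 0.694 -0.239  0.02 ]
bell 0.6 [268. 457.] 678 252 280 446 475 [ 0.435 -0.338  0.02 ]
mug 0.67 [278. 120.] 1678 258 310 99 146 [0.425 0.427 0.02 ]
[0.24616827 0.57449639 0.20817196] [1.13599425e-05 2.01011610e-01 9.79588858e-01 3.66745508e-05] 1.0051165661918855 1.1
```

Run:
```python
import cv2
a=cv2.imread('pics/scene0.png')[80:360,150:420]; cv2.imwrite('pics/s1.png',cv2.resize(a,None,fx=2.14,fy=2.14,interpolation=cv2.INTER_CUBIC)[:600])
a=cv2.imread('pics/top0.png')[130:310,80:500]; cv2.imwrite('pics/t1.png',cv2.resize(a,None,fx=1.9,fy=1.9,interpolation=cv2.INTER_CUBIC))
```

```text
(no output)
```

View pics/s1.png

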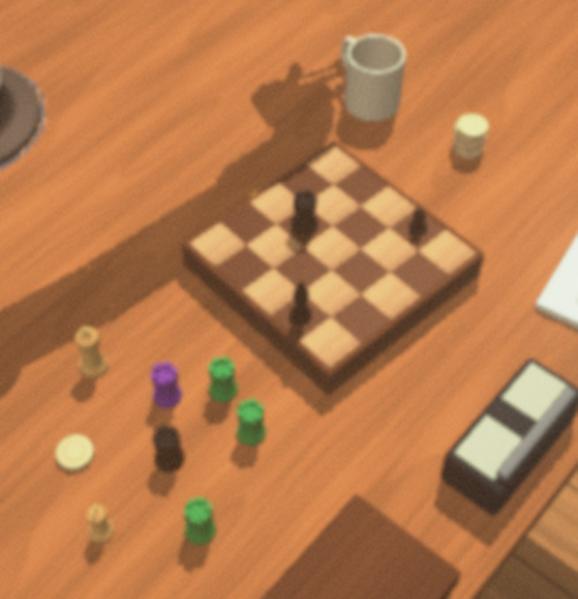

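View pics/t1.png

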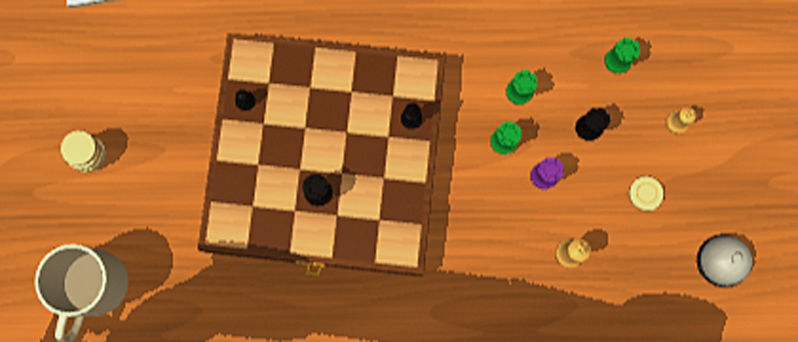

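```bash
cat > fit.py <<'E'
from h import *
from scipy.optimize import minimize
PROF={"disc":[(0,21),(9,21)],"king_tall":[(0,17),(8,17),(8,11),(46,10),(46,13),(60,13),(65,8),(65,3),(76,3)],
"king_short":[(0,14),(7,14),(7,8),(30,8),(30,10),(41,10),(45,7),(45,3),(54,3)],"rook":[(0,17),(8,17),(8,11),(34,11),(34,15),(50,15)],
"pawn":[(0,12),(6,12),(6,6),(22,6),(24,8),(28,8),(34,4)],"bishop":[(0,13),(7,13),(7,7),(40,7),(48,9),(64,2)],"bell":[(0,32),(12,32),(14,29),(30,25),(40,12),(47,4)]}
a=np.linspace(0,2*np.pi,40)
def sil(p,n,x,y,z0,f=8):
    m=np.zeros((420*f//4,560*f//4),np.uint8); m=np.zeros((420*4,560*4),np.uint8)
    pr=PROF[n]
    for (h0,r0),(h1,r1) in zip(pr,pr[1:]):
        P=[(x+r*np.cos(t)/1e3,y+r*np.sin(t)/1e3,z0+h/1e3) for h,r in ((h0,r0),(h1,r1)) for t in a]
        q=(proj(p,P)[:,::-1]+.5)*4
        cv2.fillConvexPoly(m,cv2.convexHull(np.round(q).astype(np.int32)),1)
    return cv2.resize(m.astype(np.float32),(560,420),interpolation=cv2.INTER_AREA)
def fitp(views,n,xy0,z0=0.):
    """views: list of (picture, mask)"""
    def c(v):
        s=0
        for p,m in views:
            q=sil(p,n,v[0],v[1],z0); s-=np.minimum(q,m).sum()/np.maximum(q,m).sum()
        return s/len(views)
    r=minimize(c,xy0,method="Nelder-Mead",options=dict(initial_simplex=[xy0,[xy0[0]+.01,xy0[1]],[xy0[0],xy0[1]+.01]],xatol=2e-4,fatol=1e-4))
    return r.x,-r.fun
def board(views,v0=(.575,.128,0.)):
    g=np.arange(-122,123,4.)
    g=np.array([u for u in g if abs((u+25)%50-25)<21])   # inside squares
    X,Y=np.meshgrid(g,g); sg=np.where((np.round(X/50)+np.round(Y/50))%2==0,1.,-1.)
    k=np.ones_like(X,bool)
    def pts(v):
        c,s=np.cos(v[2]),np.sin(v[2]);x=X/1e3;y=Y/1e3
        return np.stack([v[0]+c*x-s*y,v[1]+s*x+c*y,np.full_like(x,.045)],-1).reshape(-1,3)
    im=[(p,cv2.GaussianBlur(np.asarray(p["pixels"])[:,:,1].astype(np.float32),(0,0),.7)) for p in views]
    def c(v):
        s=0
        for p,I in im:
            q=proj(p,pts(v)).astype(np.float32)
            val=cv2.remap(I,q[:,1].reshape(1,-1),q[:,0].reshape(1,-1),cv2.INTER_LINEAR).ravel()
            s-=(np.clip(val,40,200)*sg.ravel()).mean()
        return s/len(im)
    best=min((minimize(c,[v0[0]+i,v0[1]+j,th],method="Nelder-Mead",options=dict(initial_simplex=np.array([[0,0,0],[.006,0,0],[0,.006,0],[0,0,.03]])+[v0[0]+i,v0[1]+j,th])) for i in(-.015,0,.015) for j in(-.015,0,.015) for th in(-.12,-.06,0)),key=lambda r:r.fun)
    return best.x,-best.fun
E
python3 - <<'E'
from fit import *
S=shot("scene");T=shot("top")
for w in ([T],[S],[S,T]): print("board",np.round(board(w)[0],4),board(w)[1])
b=board([S,T])[0];c,s=np.cos(b[2]),np.sin(b[2])
def bw(x,y): return b[:2]+np.array([c*x-s*y,s*x+c*y])/1e3
for n,k,g,z in [("disc","disc",(.525,-.26),0),("king_tall","king_tall",(.44,-.162),0),("king_short","king_short",(.607,-.312),0),("rook_loose","rook",(.6,-.195),0),("rook_loose","rook",(.55,-.14),0),("bell","bell",(.43,-.33),0),
  ("rook_set","rook",bw(-50,0),.045),("pawn","pawn",bw(50,100),.045),("bishop","bishop",bw(50,-100),.045)]:
    vs=[]
    for p in (S,T):
        e=sil(p,k,*g,z); L=[(np.minimum(e,d["pixels"]).sum(),i,d) for i,d in enumerate(ctrl.trace(n,p)) if d["pixels"].sum()<3000]
        L=[l for l in L if l[0]>20]
        if L: vs.append((p,max(L)[2]["pixels"].astype(float)))
    out=[np.round(np.r_[fitp([v],k,list(g),z)],3) if 0 else (lambda r:(np.round(r[0],4),round(r[1],2)))(fitp([v],k,list(g),z)) for v in vs]
    if len(vs)>1: out.append(np.round(fitp(vs,k,list(g),z)[0],4))
    print(n,np.round(g,4),out)
E
```

```text
board [ 0.5717  0.1291 -0.1251] 61.18782413922823
board [ 0.5724  0.1271 -0.1222] 48.89041184814724
board [ 0.5719  0.128  -0.1232] 54.93925016801033
disc [ 0.525 -0.26 ] [(array([ 0.5223, -0.2639]), np.float64(0.94)), (array([ 0.5225, -0.2637]), np.float64(0.92)), array([ 0.5223, -0.2639])]
king_tall [ 0.44  -0.162] [(array([ 0.4505, -0.167 ]), np.float64(0.89)), (array([ 0.4513, -0.1648]), np.float64(0.86)), array([ 0.4508, -0.1665])]
king_short [ 0.607 -0.312] [(array([ 0.6122, -0.3078]), np.float64(0.7)), (array([ 0.6135, -0.3074]), np.float64(0.91)), array([ 0.6133, -0.3074])]
rook_loose [ 0.6   -0.195] [(array([ 0.6077, -0.1988]), np.float64(0.92)), (array([ 0.607 , -0.1955]), np.float64(0.93)), array([ 0.6071, -0.1971])]
rook_loose [ 0.55 -0.14] [(array([ 0.5465, -0.141 ]), np.float64(0.91)), (array([ 0.549 , -0.1381]), np.float64(0.93)), array([ 0.5481, -0.1398])]
bell [ 0.43 -0.33] [(array([ 0.4401, -0.3548]), np.float64(0.93)), (array([ 0.4403, -0.3499]), np.float64(0.94)), array([ 0.4398, -0.3525])]
rook_set [0.5223 0.1341] [(array([0.5233, 0.1339]), np.float64(0.85)), (array([0.5238, 0.1364]), np.float64(0.94)), array([0.5233, 0.1363])]
pawn [0.6338 0.2211] [(array([0.6359, 0.2204]), np.float64(0.88)), (array([0.6374, 0.2233]), np.float64(0.88)), array([0.6358, 0.2223])]
bishop [0.6092 0.0226] [(array([0.6116, 0.0219]), np.float64(0.88)), (array([0.6121, 0.0249]), np.float64(0.9)), array([0.6115, 0.0238])]
```

```bash
cat > go.py <<'E'
import sys
from h import *
from scipy.spatial.transform import Rotation as Ro
def go(*targets):
    """target (x,y,z,yaw of tool y, deg); prints turn deg, shift cm from current pose"""
    s=ctrl.sense();w,x,y,z=s["orientation"];R=Ro.from_quat([x,y,z,w]);P=np.array(s["position"])
    Y=R.as_matrix()[:,1];print("t",round(s["time_s"],2),"pos",np.round(P,4),"yaw",round(np.degrees(np.arctan2(Y[1],Y[0])),1),"tilt",R.as_matrix()[:2,2].round(3),"gap",round(s["finger_gap"],3),"q1,q7",np.round(s["joint_positions"],2)[[0,6]],"F",np.round(s["ft_force"],1))
    for t in targets:
        a=np.radians(t[3]);yy=np.array([np.cos(a),np.sin(a),0]);zz=np.array([0,0,-1.]);D=np.stack([np.cross(yy,zz),yy,zz],1)
        print(t,"->",np.round(np.degrees((R.inv()*Ro.from_matrix(D)).as_rotvec()),1),np.round(R.as_matrix().T@(np.array(t[:3])-P)*100,2))
if __name__=="__main__": go(*[tuple(map(float,a.split(","))) for a in sys.argv[1:]])
E
python3 go.py .5224,-.2638,.208,83 .5224,-.2638,.12,83
```

```text
t 2.1 pos [0.2462 0.5745 0.2082] yaw 66.8 tilt [0. 0.] gap 1.0 q1,q7 [-1.23 -0.08] F [ 0.2  0.8 -0.4]
(0.5224, -0.2638, 0.208, 83.0) -> [  0.    0.  -16.2] [-5.841e+01 -6.618e+01  1.000e-02]
(0.5224, -0.2638, 0.12, 83.0) -> [  0.    0.  -16.2] [-58.41 -66.18   8.81]
```

Request:
play_rows(
  moves=[
    [[0,0,-16.2,-58.4,-66.2,0,0],[0,0,-16.2,-58.4,-66.2,0,0],[0,0,-16.2,-58.4,-66.2,0,0],[0,0,-16.2,-58.4,-66.2,0,0],[0,0,-16.2,-58.4,-66.2,0,0],[0,0,-16.2,-58.4,-66.2,0,0],[0,0,-16.2,-58.4,-66.2,0,0],[0,0,-16.2,-58.4,-66.2,0,0],[0,0,-16.2,-58.4,-66.2,0,0],[0,0,-16.2,-58.4,-66.2,0,0],[0,0,-16.2,-58.4,-66.2,0,0],[0,0,-16.2,-58.4,-66.2,0,0]],
  ],
)

```text
time_s: 3.1
position: [0.4028, 0.0976, 0.2086]
orientation: [0.001, 0.061, 0.998, 0.0]
ft_force: [1.6, 0.1, -0.3]
finger_gap: 0.998
gripper_force: 0.0
```

```bash
python3 go.py .5224,-.2638,.09,83
```

```text
t 3.1 pos [0.4028 0.0976 0.2086] yaw 83.0 tilt [0.001 0.001] gap 0.998 q1,q7 [-0.59  1.11] F [ 1.6  0.1 -0.3]
(0.5224, -0.2638, 0.09, 83.0) -> [0.1 0.1 0. ] [-16.25 -34.43  11.84]
```

Request:
play_rows(
  moves=[
    [[0,0,0,-16.2,-34.4,6,0],[0,0,0,-16.2,-34.4,6,0],[0,0,0,-16.2,-34.4,6,0],[0,0,0,-16.2,-34.4,6,0],[0,0,0,-16.2,-34.4,6,0],[0,0,0,-16.2,-34.4,6,0],[0,0,0,-16.2,-34.4,6,0],[0,0,0,-16.2,-34.4,6,0],[0,0,0,-16.2,-34.4,6,0],[0,0,0,-16.2,-34.4,6,0],[0,0,0,-16.2,-34.4,6,0],[0,0,0,-16.2,-34.4,6,0]],
  ],
)

```text
time_s: 4.1
position: [0.521, -0.2614, 0.1477]
orientation: [-0.001, 0.062, 0.998, 0.0]
ft_force: [-0.6, 0.1, 0.3]
finger_gap: 1.0
gripper_force: 0.0
```

```bash
python3 go.py .5224,-.2638,.024,83
```

```text
t 4.1 pos [ 0.521  -0.2614  0.1477] yaw 82.9 tilt [-0.001  0.001] gap 1.0 q1,q7 [0.01 2.05] F [-0.6  0.1  0.3]
(0.5224, -0.2638, 0.024, 83.0) -> [ 0.  -0.1 -0.1] [-0.18 -0.22 12.37]
```

Request:
play_rows(
  moves=[
    [[0,0,0,-0.2,-0.2,4,0],[0,0,0,-0.2,-0.2,8,0],[0,0,0,-0.2,-0.2,10.5,0],[0,0,0,-0.2,-0.2,11.8,0],[0,0,0,-0.2,-0.2,12.35,0],[0,0,0,-0.2,-0.2,12.35,0],[0,0,0,-0.2,-0.2,12.35,0.3],[0,0,0,-0.2,-0.2,12.35,0.45],[0,0,0,-0.2,-0.2,12.35,0.6],[0,0,0,-0.2,-0.2,12.35,0.8],[0,0,0,-0.2,-0.2,12.35,1],[0,0,0,-0.2,-0.2,12.35,1]],
  ],
)

```text
time_s: 5.1
position: [0.5234, -0.2639, 0.0251]
orientation: [0.0, 0.061, 0.998, -0.0]
ft_force: [-0.5, -0.4, -0.6]
finger_gap: 0.587
gripper_force: 0.0
```

```bash
python3 go.py
```

```text
t 5.1 pos [ 0.5234 -0.2639  0.0251] yaw 83.0 tilt [ 0.001 -0.   ] gap 0.587 q1,q7 [0.08 2.14] F [-0.5 -0.4 -0.6]
```

Request:
play_rows(
  moves=[
    [[0,0,0,0,0,0,1],[0,0,0,0,0,0,1],[0,0,0,0,0,0,1],[0,0,0,0,0,0,1],[0,0,0,0,0,0,1],[0,0,0,0,0,-2,1],[0,0,0,0,0,-5,1],[0,0,0,0,0,-9,1],[0,0,0,0,0,-13,1],[0,0,0,0,0,-15,1],[0,0,0,0,0,-15,1],[0,0,0,0,0,-15,1]],
  ],
)

```text
time_s: 6.1
position: [0.5238, -0.264, 0.1758]
orientation: [0.001, 0.061, 0.998, -0.0]
ft_force: [-0.2, 0.1, -0.9]
finger_gap: 0.008
gripper_force: 0.0
```

```bash
python3 go.py .4728,.1403,.16,83
```

```text
t 6.1 pos [ 0.5238 -0.264   0.1758] yaw 83.0 tilt [ 0.003 -0.   ] gap 0.008 q1,q7 [0.   2.04] F [-0.2  0.1 -0.9]
(0.4728, 0.1403, 0.16, 83.0) -> [-0.   0.2  0. ] [ 9.99 39.51  1.55]
```

Run:
```python
from fit import *
S=shot("scene",'s2.png');T=shot("top",'t2.png')
for p,k in((S,'s'),(T,'t')):
    for d in ctrl.trace("disc",p)[:3]:
        if d["pixels"].sum()<2000: print(k,d["conf"],d["pixels"].sum(),fitp([(p,d["pixels"].astype(float))],"disc",list(at(p,d["position"],.005)[:2])))
a=cv2.imread('pics/s2.png')[200:360,150:310];b=cv2.imread('pics/t2.png')[150:310,340:500]
cv2.imwrite('pics/v2.png',cv2.resize(np.hstack([a,b]),None,fx=2.5,fy=2.5,interpolation=cv2.INTER_CUBIC))
```

```text
s 0.58 221 (array([ 0.52168397, -0.26287458]), np.float64(0.8736399604352126))
t 0.78 220 (array([ 0.52468877, -0.26283053]), np.float64(0.7811806480248558))
```

View pics/v2.png

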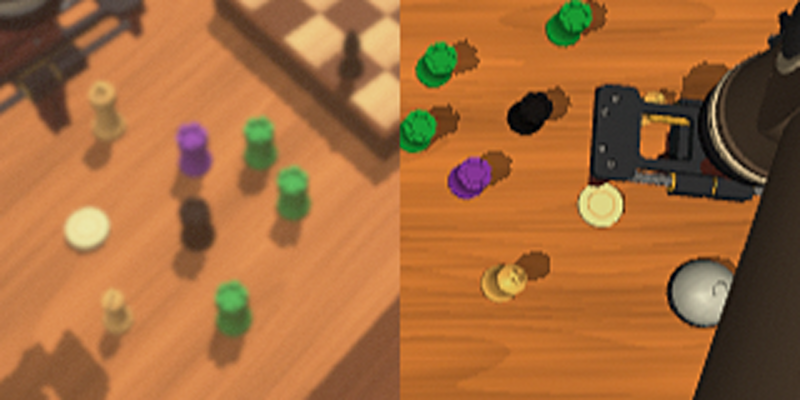

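Run:
```python
from fit import *
s=ctrl.sense();P=np.array(s["position"]);
for c,o in(("scene",(200,150)),("top",(150,340))):
    p=shot(c); 
    for d in (-.04,0,.022): q=proj(p,P-[0,0,d])[0]; print(c,d,q,(q-o)*2.5)
```

```text
scene -0.04 [241.16834375 169.85858191] [102.92085938  49.64645476]
scene 0 [251.84077436 173.04778756] [129.6019359  57.6194689]
scene 0.022 [257.45768368 174.72626921] [143.6442092   61.81567303]
top -0.04 [216.54652474 451.00469235] [166.36631185 277.51173087]
top 0 [219.88692234 444.06578364] [174.71730584 260.16445911]
top 0.022 [221.60905727 440.4884439 ] [179.02264318 251.22110974]
```

```bash
python3 go.py .522,-.2633,.030,83 .522,-.2633,.023,83
python3 - <<'E'
from h import *
a=cv2.imread('pics/s2.png')[190:330,130:270]
cv2.imwrite('pics/v3.png',cv2.resize(a,None,fx=4,fy=4,interpolation=cv2.INTER_CUBIC))
E
```

```text
t 6.4 pos [ 0.5225 -0.2635  0.1733] yaw 83.0 tilt [-0.002  0.001] gap 0.007 q1,q7 [0.   2.04] F [ 0.3 -0.3  0.7]
(0.522, -0.2633, 0.03, 83.0) -> [ 0.  -0.1  0. ] [2.000e-02 1.000e-02 1.433e+01]
(0.522, -0.2633, 0.023, 83.0) -> [ 0.  -0.1  0. ] [2.000e-02 1.000e-02 1.503e+01]
```

View pics/v3.png

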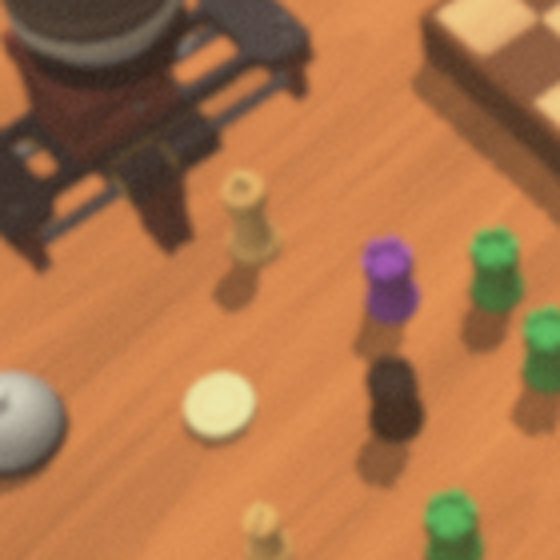

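Request:
play_rows(
  moves=[
    [[0,0,0,0,0,3,0.2],[0,0,0,0,0,5,0.2],[0,0,0,0,0,6,0.2],[0,0,0,0,0,7,0.2],[0,0,0,0,0,8,0.2],[0,0,0,0,0,9,0.2],[0,0,0,0,0,10,0.2],[0,0,0,0,0,12,0.2],[0,0,0,0,0,14,0.2],[0,0,0,0,0,15,0.2],[0,0,0,0,0,15,0.2],[0,0,0,0,0,15,0.2]],
  ],
)

```text
time_s: 7.4
position: [0.523, -0.264, 0.0245]
orientation: [-0.0, 0.061, 0.998, 0.0]
ft_force: [0.2, -1.0, 0.2]
finger_gap: 0.794
gripper_force: 0.0
```

Run:
```python
from h import *
p=shot("scene",'s4.png')
a=cv2.imread('pics/s4.png')[220:330,120:250]
cv2.imwrite('pics/v4.png',cv2.resize(a,None,fx=5,fy=5,interpolation=cv2.INTER_CUBIC))
s=ctrl.sense();P=np.array(s["position"]);print(P,s["ft_force"],s["finger_gap"],(proj(p,[P,P-[0,0,.022]])-[220,120])*5)
```

```text
[ 0.5235644  -0.26422193  0.02524041] [ 0.11210492 -0.90506795  0.12740889] 0.7997862480046195 [[335.41403909 317.44251796]
 [358.45582438 324.33429664]]
```

View pics/v4.png

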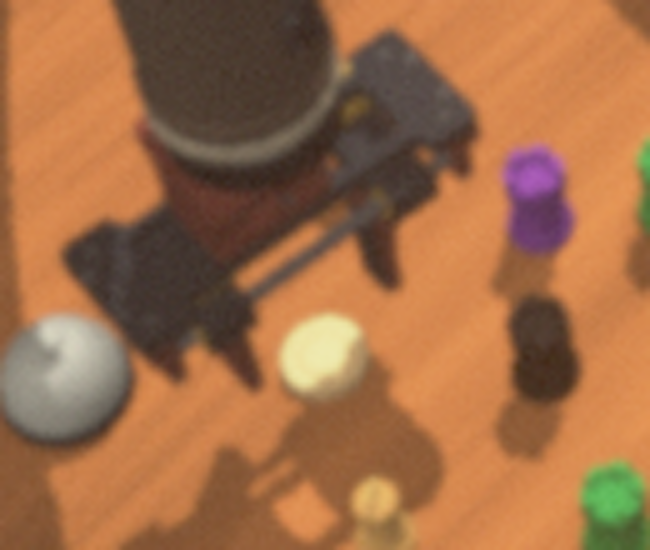

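Request:
play_rows(
  moves=[
    [[0,0,0,0.1,0.1,0.4,0.2],[0,0,0,0.1,0.1,0.8,0.2],[0,0,0,0.1,0.1,0.8,0.2]],
  ],
)

```text
time_s: 7.7
position: [0.5223, -0.2624, 0.0165]
orientation: [0.0, 0.061, 0.998, 0.0]
ft_force: [-0.4, -1.1, 0.0]
finger_gap: 0.801
gripper_force: 0.0
```

```bash
python3 go.py
```

```text
t 7.7 pos [ 0.5223 -0.2624  0.0165] yaw 83.0 tilt [0. 0.] gap 0.801 q1,q7 [0.08 2.14] F [-0.4 -1.1  0. ]
```

Request:
play_rows(
  moves=[
    [[0,0,0,0,0,0.3,0.2],[0,0,0,0,0,0.6,0.2],[0,0,0,0,0,0.6,0.2]],
  ],
)

```text
time_s: 7.95
position: [0.5221, -0.2625, 0.0101]
orientation: [-0.0, 0.061, 0.998, 0.0]
ft_force: [0.1, 0.1, 0.4]
finger_gap: 0.803
gripper_force: 0.0
```

Request:
play_rows(
  moves=[
    [[0,0,0,0,0,0.2,0.2],[0,0,0,0,0,0.3,0.2],[0,0,0,0,0,0.3,0.2]],
  ],
)

```text
time_s: 8.2
position: [0.5222, -0.2627, 0.0074]
orientation: [-0.0, 0.061, 0.998, 0.0]
ft_force: [0.5, 0.1, -0.6]
finger_gap: 0.802
gripper_force: 0.0
```

Run:
```python
from h import *
p=shot("scene",'s5.png')
a=cv2.imread('pics/s5.png')[220:330,120:250]
cv2.imwrite('pics/v5.png',cv2.resize(a,None,fx=5,fy=5,interpolation=cv2.INTER_CUBIC))
s=ctrl.sense();P=np.array(s["position"]);print(P,s["ft_force"],s["finger_gap"],(proj(p,[P,P-[0,0,.022]])-[220,120])*5)
```

```text
[ 0.52222317 -0.26271179  0.00750183] [-0.22788524  0.46630854 -0.9036136 ] 0.8003718707252978 [[350.31323018 323.42376108]
 [372.87329193 330.15055259]]
```

View pics/v5.png

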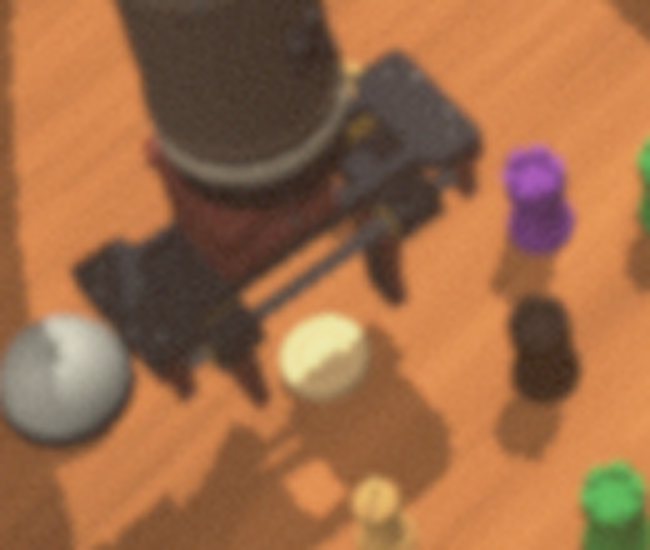

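Request:
play_rows(
  moves=[
    [[0,0,0,0,0,0.15,0.2],[0,0,0,0,0,0.3,0.2],[0,0,0,0,0,0.3,0.2]],
  ],
)

```text
time_s: 8.5
position: [0.5222, -0.2626, 0.0044]
orientation: [-0.0, 0.061, 0.998, 0.0]
ft_force: [-0.1, -1.3, -0.1]
finger_gap: 0.798
gripper_force: 0.0
```

Request:
play_rows(
  moves=[
    [[0,0,0,0,0,0.1,0.2],[0,0,0,0,0,0.1,0.2],[0,0,0,0,0,0.1,0.2]],
  ],
)

```text
time_s: 8.75
position: [0.5223, -0.2627, 0.0036]
orientation: [-0.0, 0.061, 0.998, 0.0]
ft_force: [0.4, 0.3, 0.1]
finger_gap: 0.795
gripper_force: 0.0
```

Request:
play_rows(
  moves=[
    [[0,0,0,0,0,0,1],[0,0,0,0,0,0,1],[0,0,0,0,0,0,1],[0,0,0,0,0,0,1],[0,0,0,0,0,0,1],[0,0,0,0,0,0,1],[0,0,0,0,0,0,1],[0,0,0,0,0,0,1]],
  ],
)

```text
time_s: 9.42
position: [0.5223, -0.2627, 0.0036]
orientation: [0.0, 0.061, 0.998, 0.0]
ft_force: [0.2, -0.1, -0.5]
finger_gap: 0.231
gripper_force: 0.0
```

Run:
```python
from h import *
p=shot("scene",'s6.png');t=shot("top",'t6.png')
a=cv2.imread('pics/s6.png')[235:325,130:240];b=cv2.imread('pics/t6.png')[180:270,380:490]
cv2.imwrite('pics/v6.png',cv2.resize(np.hstack([a,b]),None,fx=3.6,fy=3.6,interpolation=cv2.INTER_CUBIC))
s=ctrl.sense();P=np.array(s["position"]);print(P,s["ft_force"],s["finger_gap"],(proj(p,[P,P-[0,0,.022]])-[235,130])*3.6,(proj(t,[P,P-[0,0,.022]])-[180,270])*3.6)
for q in(p,t):
  for d in ctrl.trace("disc",q)[:2]: print(d["conf"],d["pixels"].sum(),at(q,d["position"],.005))
```

```text
[ 0.52232508 -0.26268729  0.00362768] [ 1.19938199 -0.2463364   0.19640257] 0.13860076422247655 [[201.18188419 197.8596131 ]
 [217.34597003 202.6777547 ]] [[185.221329   539.31509138]
 [189.72489738 529.97606173]]
0.57 165 [ 0.52918858 -0.25859284  0.005     ]
0.57 584 [ 0.43387466 -0.35198436  0.005     ]
```

View pics/v6.png

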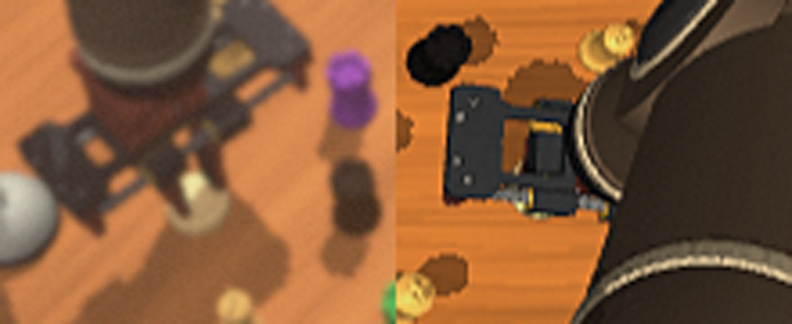

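Request:
play_rows(
  moves=[
    [[0,0,0,0,0,0,0.2],[0,0,0,0,0,0,0.2],[0,0,0,0,0,0,0.2],[0,0,0,0,0,0,0.2],[0,0,0,0,0,0,0.2],[0,0,0,0,0,0,0.2],[0,0,0,0,0,0,0.2],[0,0,0,0,0,0,0.2],[0,0,0,0,0,0,0.2],[0,0,0,0,0,0.2,0.2],[0,0,0,0,0,0.3,0.2],[0,0,0,0,0,0.3,0.2]],
  ],
)

```text
time_s: 10.62
position: [0.5222, -0.2626, 0.0003]
orientation: [-0.0, 0.061, 0.998, 0.0]
ft_force: [-0.0, 0.4, 0.3]
finger_gap: 0.799
gripper_force: 0.0
```

Request:
play_rows(
  moves=[
    [[0,0,0,0,0,0.1,0.2],[0,0,0,0,0,0.2,0.2],[0,0,0,0,0,0.2,0.2]],
  ],
)

```text
time_s: 10.87
position: [0.5222, -0.2627, -0.0016]
orientation: [-0.0, 0.061, 0.998, 0.0]
ft_force: [-0.1, 0.3, -0.3]
finger_gap: 0.801
gripper_force: 0.0
```

Request:
play_rows(
  moves=[
    [[0,0,0,0,0,0.1,0.2],[0,0,0,0,0,0.2,0.2],[0,0,0,0,0,0.2,0.2]],
  ],
)

```text
time_s: 11.12
position: [0.5222, -0.2627, -0.0036]
orientation: [-0.0, 0.061, 0.998, 0.0]
ft_force: [-0.7, 0.2, -0.3]
finger_gap: 0.803
gripper_force: 0.0
```

Request:
play_rows(
  moves=[
    [[0,0,0,0,0,0.1,0.2],[0,0,0,0,0,0.2,0.2],[0,0,0,0,0,0.2,0.2]],
  ],
)

```text
time_s: 11.37
position: [0.5222, -0.2626, -0.0056]
orientation: [-0.0, 0.061, 0.998, 0.0]
ft_force: [-0.0, 0.6, -0.9]
finger_gap: 0.8
gripper_force: 0.0
```

Request:
play_rows(
  moves=[
    [[0,0,0,0,0,0.1,0.2],[0,0,0,0,0,0.2,0.2],[0,0,0,0,0,0.2,0.2]],
  ],
)

```text
time_s: 11.62
position: [0.5222, -0.2626, -0.0076]
orientation: [-0.0, 0.061, 0.998, 0.0]
ft_force: [1.4, -0.5, 0.6]
finger_gap: 0.8
gripper_force: 0.0
```

Run:
```python
from h import *
p=shot("scene",'s7.png');t=shot("top",'t7.png')
a=cv2.imread('pics/s7.png')[235:325,130:240];b=cv2.imread('pics/t7.png')[180:270,380:490]
cv2.imwrite('pics/v7.png',cv2.resize(np.hstack([a,b]),None,fx=3.6,fy=3.6,interpolation=cv2.INTER_CUBIC))
s=ctrl.sense();P=np.array(s["position"]);print(P,s["ft_force"],s["finger_gap"],(proj(p,[P,P-[0,0,.022]])-[235,130])*3.6)
```

```text
[ 0.52231728 -0.26268318 -0.0074221 ] [-0.31449992  0.29816233  0.14822517] 0.7995521653860701 [[209.34530517 200.29271531]
 [225.28817764 205.04492136]]
```

View pics/v7.png

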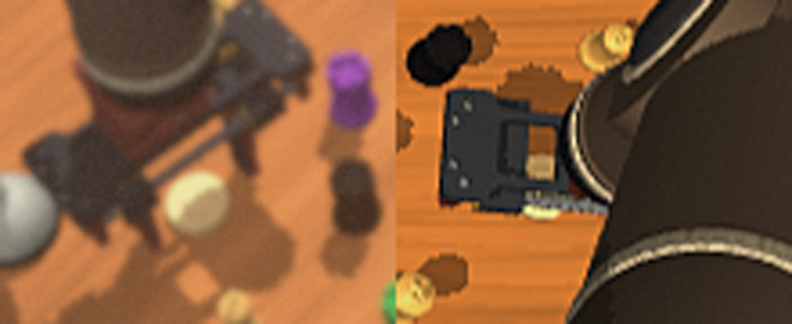

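Request:
play_rows(
  moves=[
    [[0,0,0,0,0,0.15,0.2],[0,0,0,0,0,0.3,0.2],[0,0,0,0,0,0.3,0.2]],
  ],
)

```text
time_s: 11.97
position: [0.5222, -0.2626, -0.0107]
orientation: [-0.0, 0.061, 0.998, 0.0]
ft_force: [-0.5, 0.4, 0.3]
finger_gap: 0.803
gripper_force: 0.0
```

Request:
play_rows(
  moves=[
    [[0,0,0,0,0,0.1,0.2],[0,0,0,0,0,0.2,0.2],[0,0,0,0,0,0.2,0.2]],
  ],
)

```text
time_s: 12.22
position: [0.5222, -0.2627, -0.0126]
orientation: [-0.0, 0.061, 0.998, 0.0]
ft_force: [-0.1, -1.6, -0.0]
finger_gap: 0.798
gripper_force: 0.0
```

Request:
play_rows(
  moves=[
    [[0,0,0,0,0,0.1,0.2],[0,0,0,0,0,0.2,0.2],[0,0,0,0,0,0.2,0.2]],
  ],
)

```text
time_s: 12.47
position: [0.5224, -0.2628, -0.014]
orientation: [0.0, 0.061, 0.998, 0.0]
ft_force: [-0.3, 0.2, 3.4]
finger_gap: 0.796
gripper_force: 2.1
```

Request:
play_rows(
  moves=[
    [[0,0,0,0,0,-0.15,0.3],[0,0,0,0,0,-0.15,0.5],[0,0,0,0,0,-0.15,0.6],[0,0,0,0,0,-0.15,1],[0,0,0,0,0,-0.15,1],[0,0,0,0,0,-0.15,1],[0,0,0,0,0,-0.15,1],[0,0,0,0,0,-0.15,1]],
  ],
)

```text
time_s: 13.13
position: [0.5223, -0.2627, -0.0129]
orientation: [-0.0, 0.061, 0.998, 0.0]
ft_force: [0.8, -0.4, 0.1]
finger_gap: 0.455
gripper_force: 30.0
```

```bash
python3 go.py
```

```text
t 13.13 pos [ 0.5223 -0.2627 -0.0129] yaw 83.0 tilt [-0.  0.] gap 0.455 q1,q7 [0.1  2.16] F [ 0.8 -0.4  0.1]
```

Request:
play_rows(
  moves=[
    [[0,0,0,0,0,-1,1],[0,0,0,0,0,-3,1],[0,0,0,0,0,-6,1],[0,0,0,0,0,-9,1],[0,0,0,0,0,-12,1],[0,0,0,0,0,-13,1],[0,0,0,0,0,-13,1],[0,0,0,0,0,-13,1]],
  ],
)

```text
time_s: 13.8
position: [0.5224, -0.2625, 0.1173]
orientation: [0.0, 0.061, 0.998, 0.0]
ft_force: [-0.3, 0.0, -0.2]
finger_gap: 0.453
gripper_force: 30.0
```

```bash
python3 go.py .4728,.1403,.117,83
python3 - <<'E'
from fit import *
P=np.array(ctrl.sense()["position"]); z0=P[2]+.0129
for c in("scene","top"):
    p=shot(c,c[0]+'8.png')
    for d in ctrl.trace("disc",p)[:2]:
        if d["pixels"].sum()<600: print(c,d["conf"],d["pixels"].sum(),at(p,d["position"],z0+.007),fitp([(p,d["pixels"].astype(float))],"disc",list(at(p,d["position"],z0)[:2]),z0))
a=cv2.imread('pics/s8.png')[200:300,120:230];b=cv2.imread('pics/t8.png')[180:280,380:490]
cv2.imwrite('pics/v8.png',cv2.resize(np.hstack([a,b]),None,fx=3.6,fy=3.6,interpolation=cv2.INTER_CUBIC))
E
```

```text
t 13.8 pos [ 0.5224 -0.2625  0.1173] yaw 83.0 tilt [0.001 0.   ] gap 0.453 q1,q7 [0.02 2.08] F [-0.3  0.  -0.2]
(0.4728, 0.1403, 0.117, 83.0) -> [0.  0.1 0. ] [9.820e+00 3.937e+01 3.000e-02]
```

View pics/v8.png

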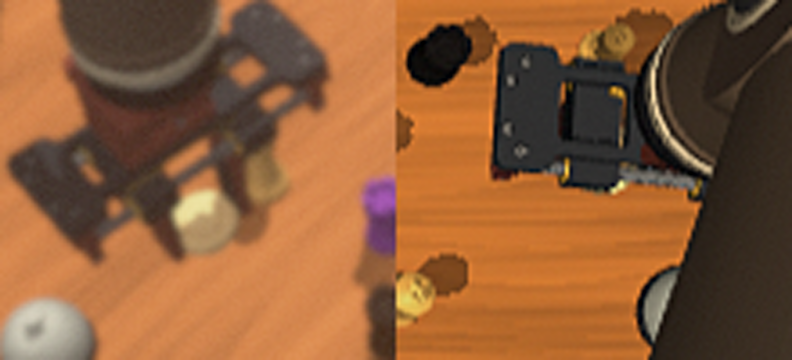

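Run:
```python
from h import *
p=shot("scene");P=np.array(ctrl.sense()["position"])
im=cv2.cvtColor(np.asarray(p["pixels"]),cv2.COLOR_RGB2HSV); R=np.asarray(p["pixels"]).astype(int)
roi=np.zeros((420,560),bool); roi[245:275,160:192]=1
m=roi&(R[:,:,0]>140)&(R[:,:,2]>110)
r,c=np.where(m);print(m.sum(),r.min(),r.max(),c.min(),c.max(),r.mean(),c.mean())
z=P[2]+.0129
for zz in(z-.005,z,z+.009,z+.014): print(zz, at(p,(r.mean(),c.mean()),zz), proj(p,[[P[0],P[1],zz]]))
```

```text
87 253 262 168 180 257.3333333333333 173.90804597701148
0.12357577999825689 [ 0.50402454 -0.25517691  0.12357578] [[263.73059853 176.82938586]]
0.1285757799982569 [ 0.50707307 -0.25683369  0.12857578] [[262.51519311 176.46697207]]
0.1375757799982569 [ 0.51256041 -0.25981588  0.13757578] [[260.30638942 175.80834335]]
0.1425757799982569 [ 0.51560893 -0.26147265  0.14257578] [[259.06741491 175.43890164]]
```

Request:
play_rows(
  moves=[
    [[0,0,0,1,4,0,1],[0,0,0,2,8,0,1],[0,0,0,3,12,0,1],[0,0,0,4,16,0,1],[0,0,0,5,20,0,1],[0,0,0,6,24,0,1],[0,0,0,7,28,0,1],[0,0,0,8,32,0,1],[0,0,0,9,36,0,1],[0,0,0,9.8,39.4,0,1],[0,0,0,9.8,39.4,0,1],[0,0,0,9.8,39.4,0,1]],
  ],
)

```text
time_s: 15.05
position: [0.4722, 0.1423, 0.1164]
orientation: [-0.001, 0.059, 0.998, -0.0]
ft_force: [0.5, -0.3, -0.2]
finger_gap: 0.454
gripper_force: 30.0
```

```bash
python3 go.py .4728,.1403,.040,83 .4728,.1403,.034,83
python3 - <<'E'
from fit import *
P=np.array(ctrl.sense()["position"]); z0=P[2]+.0129
for c in("scene","top"):
    p=shot(c,c[0]+'9.png');print(c,proj(p,[[P[0],P[1],z0+.009],[P[0],P[1],.045]]))
    for d in ctrl.trace("disc",p)[:2]:
        if d["pixels"].sum()<600: print(c,d["conf"],d["pixels"].sum(),at(p,d["position"],z0+.007))
a=cv2.imread('pics/s9.png')[120:220,220:330];b=cv2.imread('pics/t9.png')[180:280,190:300]
cv2.imwrite('pics/v9.png',cv2.resize(np.hstack([a,b]),None,fx=3.6,fy=3.6,interpolation=cv2.INTER_CUBIC))
E
```

```text
t 15.05 pos [0.4722 0.1423 0.1164] yaw 83.3 tilt [-0.001 -0.   ] gap 0.454 q1,q7 [-0.72  1.22] F [ 0.5 -0.3 -0.2]
(0.4728, 0.1403, 0.04, 83.0) -> [-0.  -0.1  0.3] [-0.09 -0.19  7.64]
(0.4728, 0.1403, 0.034, 83.0) -> [-0.  -0.1  0.3] [-0.09 -0.19  8.24]
scene [[149.29047294 279.14385507]
 [173.50028716 279.33355021]]
scene 0.58 87 [0.67941711 0.14996938 0.1362506 ]
scene 0.52 118 [0.47603433 0.15001205 0.1362506 ]
top [[249.89633794 240.71413085]
 [253.96023286 244.34464346]]
```

View pics/v9.png

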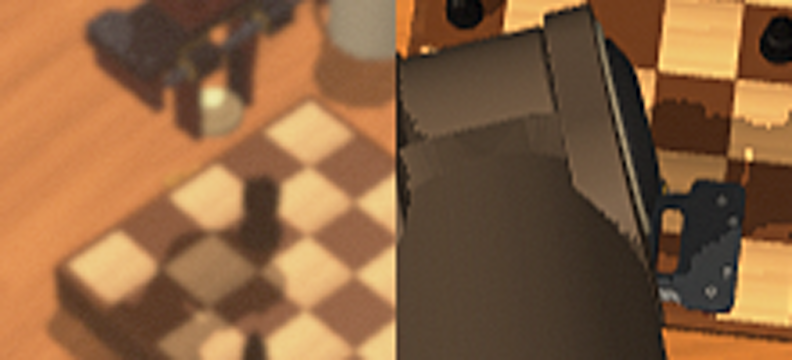

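```bash
python3 go.py .4728,.1403,.036,83
```

```text
t 15.25 pos [0.4732 0.1385 0.1169] yaw 82.9 tilt [-0.    -0.001] gap 0.452 q1,q7 [-0.71  1.22] F [-0.3  0.2 -0.3]
(0.4728, 0.1403, 0.036, 83.0) -> [-0.  -0.  -0.1] [0.06 0.18 8.09]
```

Request:
play_rows(
  moves=[
    [[0,0,0,0,0,1,1],[0,0,0,0,0,3,1],[0,0,0,0,0,5,1],[0,0,0,0,0,6.5,1],[0,0,0,0,0,7.5,1],[0,0,0,0,0,8,1],[0,0,0,0,0,8.1,1],[0,0,0,0,0,8.1,1],[0,0,0,0,0,8.1,1]],
  ],
)

```text
time_s: 16.0
position: [0.4736, 0.1402, 0.0367]
orientation: [0.0, 0.061, 0.998, 0.0]
ft_force: [0.9, 0.4, -0.6]
finger_gap: 0.453
gripper_force: 30.0
```

```bash
python3 go.py .4728,.1403,.033,83
```

```text
t 16.0 pos [0.4736 0.1402 0.0367] yaw 83.0 tilt [0.001 0.   ] gap 0.453 q1,q7 [-0.66  1.3 ] F [ 0.9  0.4 -0.6]
(0.4728, 0.1403, 0.033, 83.0) -> [ 0.   0.1 -0. ] [ 0.08 -0.    0.37]
```

Request:
play_rows(
  moves=[
    [[0,0,0,0.05,0,0.15,1],[0,0,0,0.05,0,0.3,1],[0,0,0,0.05,0,0.3,1]],
  ],
)

```text
time_s: 16.25
position: [0.4726, 0.1405, 0.0333]
orientation: [0.0, 0.061, 0.998, 0.0]
ft_force: [0.4, -0.7, 0.6]
finger_gap: 0.454
gripper_force: 30.0
```

Request:
play_rows(
  moves=[
    [[0,0,0,0,0,0.1,1],[0,0,0,0,0,0.1,1]],
  ],
)

```text
time_s: 16.42
position: [0.4725, 0.1404, 0.0322]
orientation: [0.0, 0.061, 0.998, 0.0]
ft_force: [-0.1, -0.6, -0.2]
finger_gap: 0.455
gripper_force: 30.0
```

Request:
play_rows(
  moves=[
    [[0,0,0,0,0,0.1,1],[0,0,0,0,0,0.1,1]],
  ],
)

```text
time_s: 16.58
position: [0.4726, 0.1405, 0.0319]
orientation: [-0.0, 0.061, 0.998, 0.0]
ft_force: [-2.3, -0.8, 10.5]
finger_gap: 0.459
gripper_force: 30.0
```

Request:
play_rows(
  moves=[
    [[0,0,0,0,0,-0.05,0.6],[0,0,0,0,0,-0.05,0.5],[0,0,0,0,0,-0.05,0.3],[0,0,0,0,0,-0.05,0.2],[0,0,0,0,0,-0.05,0.2],[0,0,0,0,0,-0.1,0.2],[0,0,0,0,0,-2,0.2],[0,0,0,0,0,-5,0.2],[0,0,0,0,0,-9,0.2],[0,0,0,0,0,-11,0.2],[0,0,0,0,0,-11,0.2],[0,0,0,0,0,-11,0.2]],
  ],
)

```text
time_s: 17.58
position: [0.4731, 0.1408, 0.1421]
orientation: [0.001, 0.061, 0.998, 0.001]
ft_force: [-0.5, 0.4, 0.0]
finger_gap: 0.802
gripper_force: 0.0
```

```bash
python3 go.py .451,-.166,.143,83
```

```text
t 17.58 pos [0.4731 0.1408 0.1421] yaw 83.0 tilt [0.002 0.002] gap 0.802 q1,q7 [-0.73  1.21] F [-0.5  0.4  0. ]
(0.451, -0.166, 0.143, 83.0) -> [0.1 0.1 0. ] [ -1.53 -30.72  -0.14]
```

Request:
play_rows(
  moves=[
    [[0,0,0,-0.3,-4,0,0.1],[0,0,0,-0.5,-8,0,0.1],[0,0,0,-0.8,-12,0,0.1],[0,0,0,-1,-16,0,0.1],[0,0,0,-1.2,-20,0,0.1],[0,0,0,-1.4,-24,0,0.1],[0,0,0,-1.5,-27,0,0.1],[0,0,0,-1.5,-29,0,0.1],[0,0,0,-1.5,-30.6,0,0.1],[0,0,0,-1.5,-30.7,0,0.1],[0,0,0,-1.5,-30.7,0,0.1],[0,0,0,-1.5,-30.7,0,0.1]],
  ],
)

```text
time_s: 18.58
position: [0.4496, -0.1651, 0.1402]
orientation: [-0.001, 0.061, 0.998, 0.0]
ft_force: [0.2, 0.3, -0.9]
finger_gap: 0.9
gripper_force: 0.0
```

```bash
python3 - <<'E'
from fit import *
S=shot("scene",'s10.png');T=shot("top",'t10.png')
for n,z,g in(("disc",.045,(.4728,.1403)),("king_tall",0,(.451,-.166)),("rook_set",.045,(.5233,.135))):
  k="rook" if "rook" in n else n
  for p,c in((S,'s'),(T,'t')):
    for d in ctrl.trace(n,p)[:4]:
        if d["pixels"].sum()<700 and np.hypot(*(at(p,d["position"],z+.01)[:2]-g))<.04: print(n,c,d["conf"],d["pixels"].sum(),fitp([(p,d["pixels"].astype(float))],k,list(g),z))
E
python3 go.py .451,-.166,.0225,83
```

```text
disc s 0.44 164 (array([0.47316118, 0.14047604]), np.float64(0.9173989455184535))
disc t 0.49 278 (array([0.47488239, 0.1415524 ]), np.float64(0.9280167890870934))
king_tall s 0.72 266 (array([ 0.45043454, -0.16631386]), np.float64(0.9286533608625832))
rook_set s 0.7 207 (array([0.52401257, 0.13303283]), np.float64(0.8773184949655538))
rook_set t 0.67 196 (array([0.52552654, 0.13625291]), np.float64(0.8710752986940817))
t 18.98 pos [ 0.4502 -0.1657  0.1412] yaw 83.1 tilt [0. 0.] gap 0.895 q1,q7 [-0.23  1.89] F [-0.5 -0.2 -1.3]
(0.451, -0.166, 0.0225, 83.0) -> [0.  0.  0.1] [-0.08 -0.02 11.87]
```

Request:
play_rows(
  moves=[
    [[0,0,0,-0.05,0,2,0.1],[0,0,0,-0.05,0,5,0.1],[0,0,0,-0.05,0,8,0.1],[0,0,0,-0.05,0,10.5,0.1],[0,0,0,-0.05,0,11.5,0.1],[0,0,0,-0.05,0,11.8,0.1],[0,0,0,-0.05,0,11.8,0.2],[0,0,0,-0.05,0,11.8,0.3],[0,0,0,-0.05,0,11.8,0.4],[0,0,0,-0.05,0,11.8,0.5],[0,0,0,-0.05,0,11.8,0.6],[0,0,0,-0.05,0,11.8,0.6]],
  ],
)

```text
time_s: 19.98
position: [0.451, -0.1662, 0.0238]
orientation: [0.001, 0.061, 0.998, 0.0]
ft_force: [-0.2, 0.4, -0.1]
finger_gap: 0.485
gripper_force: 0.0
```

Request:
play_rows(
  moves=[
    [[0,0,0,0,0,0,0.65],[0,0,0,0,0,0,0.7],[0,0,0,0,0,0,0.75],[0,0,0,0,0,0,0.8],[0,0,0,0,0,0,1],[0,0,0,0,0,0,1]],
  ],
)

```text
time_s: 20.48
position: [0.4506, -0.1663, 0.0232]
orientation: [0.0, 0.061, 0.998, 0.0]
ft_force: [-0.8, -0.3, 2.7]
finger_gap: 0.284
gripper_force: 30.0
```

```bash
python3 go.py
```

```text
t 20.48 pos [ 0.4506 -0.1663  0.0232] yaw 83.0 tilt [0. 0.] gap 0.284 q1,q7 [-0.12  2.05] F [-0.8 -0.3  2.7]
```

Request:
play_rows(
  moves=[
    [[0,0,0,0,0,-1,1],[0,0,0,0,0,-3,1],[0,0,0,0,0,-6,1],[0,0,0,0,0,-9,1],[0,0,0,0,0,-12,1],[0,0,0,0,0,-14,1],[0,0,0,0,0,-15,1],[0,0,0,0,0,-15,1],[0,0,0,0,0,-15,1]],
  ],
)

```text
time_s: 21.23
position: [0.4503, -0.1659, 0.1729]
orientation: [0.0, 0.061, 0.998, 0.0]
ft_force: [-0.4, 0.8, -2.0]
finger_gap: 0.286
gripper_force: 30.0
```

```bash
python3 go.py .4735,.1407,.173,83
```

```text
t 21.23 pos [ 0.4503 -0.1659  0.1729] yaw 83.0 tilt [0. 0.] gap 0.286 q1,q7 [-0.26  1.87] F [-0.4  0.8 -2. ]
(0.4735, 0.1407, 0.173, 83.0) -> [0. 0. 0.] [ 1.42 30.72  0.  ]
```

Request:
play_rows(
  moves=[
    [[0,0,0,0.1,2,0,1],[0,0,0,0.2,5,0,1],[0,0,0,0.4,9,0,1],[0,0,0,0.6,13,0,1],[0,0,0,0.8,17,0,1],[0,0,0,1,21,0,1],[0,0,0,1.2,25,0,1],[0,0,0,1.4,28,0,1],[0,0,0,1.4,30,0,1],[0,0,0,1.4,30.7,0,1],[0,0,0,1.4,30.7,0,1],[0,0,0,1.4,30.7,0,1]],
  ],
)

```text
time_s: 22.23
position: [0.4734, 0.1388, 0.172]
orientation: [-0.001, 0.061, 0.998, -0.001]
ft_force: [0.2, -1.6, -0.9]
finger_gap: 0.292
gripper_force: 30.0
```

Request:
play_rows(
  moves=[
    [[0,0,0,0,0,2,1],[0,0,0,0,0,4,1],[0,0,0,0,0,6,1],[0,0,0,0,0,7.5,1],[0,0,0,0,0,8,1],[0,0,0,0,0,8,1],[0,0,0,0,0,8,1]],
  ],
)

```text
time_s: 22.82
position: [0.4743, 0.1389, 0.0935]
orientation: [-0.0, 0.062, 0.998, -0.0]
ft_force: [-0.2, -0.4, -0.6]
finger_gap: 0.283
gripper_force: 30.0
```

```bash
python3 go.py .4735,.1407,.077,83
python3 - <<'E'
from fit import *
P=np.array(ctrl.sense()["position"]);S=shot("scene");z=P[2]-.0232
for d in ctrl.trace("king_tall",S)[:2]:
  if d["pixels"].sum()<700: print(d["conf"],d["pixels"].sum(),fitp([(S,d["pixels"].astype(float))],"king_tall",list(P[:2]),z))
E
```

```text
t 22.82 pos [0.4743 0.1389 0.0935] yaw 82.9 tilt [-0. -0.] gap 0.283 q1,q7 [-0.69  1.24] F [-0.2 -0.4 -0.6]
(0.4735, 0.1407, 0.077, 83.0) -> [-0.  -0.  -0.1] [0.1  0.17 1.65]
0.51 194 (array([0.47438591, 0.13984767]), np.float64(0.7854582693292371))
```

Request:
play_rows(
  moves=[
    [[0,0,0,0,0,0.5,1],[0,0,0,0,0,1,1],[0,0,0,0,0,1.2,1],[0,0,0,0,0,1.2,1],[0,0,0,0,0,1.2,1]],
  ],
)

```text
time_s: 23.33
position: [0.4739, 0.1401, 0.081]
orientation: [-0.0, 0.061, 0.998, -0.0]
ft_force: [-0.1, -0.5, 0.4]
finger_gap: 0.286
gripper_force: 30.0
```

```bash
python3 go.py .4735,.1407,.077,83
```

```text
t 23.33 pos [0.4739 0.1401 0.081 ] yaw 83.0 tilt [-0. -0.] gap 0.286 q1,q7 [-0.69  1.25] F [-0.1 -0.5  0.4]
(0.4735, 0.1407, 0.077, 83.0) -> [-0. -0.  0.] [0.04 0.05 0.4 ]
```

Request:
play_rows(
  moves=[
    [[0,0,0,0,0.05,0.15,1],[0,0,0,0,0.05,0.3,1],[0,0,0,0,0.05,0.3,1]],
  ],
)

```text
time_s: 23.58
position: [0.4739, 0.1407, 0.0779]
orientation: [-0.0, 0.061, 0.998, -0.0]
ft_force: [-0.0, 0.3, -0.1]
finger_gap: 0.286
gripper_force: 30.0
```

Request:
play_rows(
  moves=[
    [[0,0,0,0,0,0.1,1],[0,0,0,0,0,0.1,1]],
  ],
)

```text
time_s: 23.75
position: [0.4742, 0.1407, 0.0772]
orientation: [0.0, 0.061, 0.998, 0.0]
ft_force: [0.6, 0.3, 0.6]
finger_gap: 0.284
gripper_force: 30.0
```

Request:
play_rows(
  moves=[
    [[0,0,0,0,0,0.05,1],[0,0,0,0,0,0.05,1]],
  ],
)

```text
time_s: 23.92
position: [0.4745, 0.1406, 0.0772]
orientation: [0.0, 0.061, 0.998, 0.0]
ft_force: [-2.1, -0.6, 5.0]
finger_gap: 0.288
gripper_force: 30.0
```

Request:
play_rows(
  moves=[
    [[0,0,0,0,0,0,0.7],[0,0,0,0,0,0,0.66],[0,0,0,0,0,0,0.6],[0,0,0,0,0,0,0.5],[0,0,0,0,0,0,0.4],[0,0,0,0,0,0,0.3],[0,0,0,0,0,-1,0.3],[0,0,0,0,0,-3,0.3],[0,0,0,0,0,-6,0.3],[0,0,0,0,0,-9,0.3],[0,0,0,0,0,-10,0.3],[0,0,0,0,0,-10,0.3]],
  ],
)

```text
time_s: 24.92
position: [0.4758, 0.1413, 0.1797]
orientation: [0.002, 0.061, 0.998, 0.002]
ft_force: [-0.1, -0.4, -0.6]
finger_gap: 0.695
gripper_force: 0.0
```

```bash
python3 go.py .613,-.3075,.17,83
```

```text
t 24.92 pos [0.4758 0.1413 0.1797] yaw 83.0 tilt [0.005 0.003] gap 0.695 q1,q7 [-0.74  1.18] F [-0.1 -0.4 -0.6]
(0.613, -0.3075, 0.17, 83.0) -> [0.2 0.3 0. ] [-19.08 -42.87   0.91]
```

Request:
play_rows(
  moves=[
    [[0,0,0,-1,-3,0,0.3],[0,0,0,-3,-6,0,0.3],[0,0,0,-4.5,-10,0,0.3],[0,0,0,-6,-14,0,0.3],[0,0,0,-8,-18,0,0.3],[0,0,0,-9.5,-22,0,0.3],[0,0,0,-11,-25.5,0,0.3],[0,0,0,-13,-29,1,0.3],[0,0,0,-14.5,-32.5,2,0.3],[0,0,0,-16,-36,3,0.3],[0,0,0,-17.5,-39.5,4,0.3],[0,0,0,-19.1,-42.9,4,0.3]],
  ],
)

```text
time_s: 25.92
position: [0.6097, -0.3094, 0.1323]
orientation: [-0.003, 0.061, 0.998, 0.001]
ft_force: [0.7, -0.0, 0.3]
finger_gap: 0.699
gripper_force: 0.0
```

Request:
play_rows(
  moves=[
    [[0,0,0,0,0,0,0.3],[0,0,0,0,0,0,0.3],[0,0,0,0,0,0,0.3]],
  ],
)

```text
time_s: 26.17
position: [0.6106, -0.3078, 0.1349]
orientation: [-0.001, 0.061, 0.998, 0.001]
ft_force: [-1.7, 0.9, -0.1]
finger_gap: 0.699
gripper_force: 0.0
```

```bash
python3 - <<'E'
from fit import *
S=shot("scene",'s11.png');T=shot("top",'t11.png')
for n,z,g in(("king_tall",.054,(.474,.1406)),("disc",.045,(.4728,.1403)),("rook_set",.045,(.5233,.135)),("king_short",0,(.613,-.3075)),("rook_loose",0,(.607,-.197))):
  k="rook" if "rook" in n else n
  for p,c in((S,'s'),(T,'t')):
    for d in ctrl.trace(n,p)[:5]:
        if d["pixels"].sum()<700 and np.hypot(*(at(p,d["position"],z+.02)[:2]-g))<.04: print(n,c,d["conf"],d["pixels"].sum(),fitp([(p,d["pixels"].astype(float))],k,list(g),z))
a=cv2.imread('pics/s11.png')[120:250,220:400];b=cv2.imread('pics/t11.png')[140:270,190:320]
cv2.imwrite('pics/v11.png',cv2.resize(np.hstack([a,b]),None,fx=2.5,fy=2.5,interpolation=cv2.INTER_CUBIC))
E
python3 go.py .613,-.3075,.01,83
```

```text
king_tall t 0.52 206 (array([0.47614065, 0.14142524]), np.float64(0.9285099052540913))
disc s 0.39 41 (array([0.47541612, 0.13778676]), np.float64(0.2310672772102853))
disc t 0.53 1 (array([0.47557344, 0.14287812]), np.float64(0.003386960203217612))
rook_set s 0.5 222 (array([0.52430961, 0.13327567]), np.float64(0.911864406779661))
rook_set t 0.75 220 (array([0.52612116, 0.1357884 ]), np.float64(0.9204851752021563))
king_short s 0.56 163 (array([ 0.61137245, -0.30849932]), np.float64(0.8978178039487357))
king_short t 0.61 157 (array([ 0.61304306, -0.30680712]), np.float64(0.9181749622926093))
rook_loose s 0.67 208 (array([ 0.60773066, -0.19854691]), np.float64(0.7492120666366502))
rook_loose t 0.61 229 (array([ 0.60763632, -0.19642772]), np.float64(0.9256910981486178))
t 26.77 pos [ 0.6115 -0.3083  0.1368] yaw 83.0 tilt [ 0. -0.] gap 0.701 q1,q7 [0.06 2.11] F [ 0.5 -0.7  0.6]
(0.613, -0.3075, 0.01, 83.0) -> [0. 0. 0.] [-0.14  0.09 12.68]
```

View pics/v11.png

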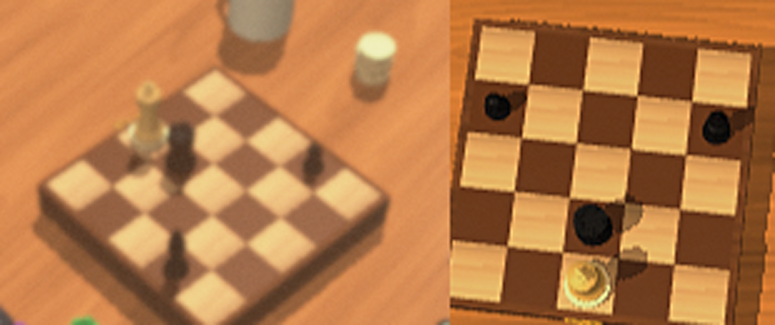

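Request:
play_rows(
  moves=[
    [[0,0,0,-0.1,0.1,2,0.3],[0,0,0,-0.1,0.1,5,0.3],[0,0,0,-0.1,0.1,8,0.3],[0,0,0,-0.1,0.1,11,0.3],[0,0,0,-0.1,0.1,12.5,0.3],[0,0,0,-0.1,0.1,13.2,0.3],[0,0,0,-0.1,0.1,13.2,0.3],[0,0,0,-0.1,0.1,13.2,0.4],[0,0,0,-0.1,0.1,13.2,0.5],[0,0,0,-0.1,0.1,13.2,0.6],[0,0,0,-0.1,0.1,13.2,0.65],[0,0,0,-0.1,0.1,13.2,0.7]],
  ],
)

```text
time_s: 27.77
position: [0.6131, -0.3077, 0.0057]
orientation: [0.001, 0.061, 0.998, -0.0]
ft_force: [-0.4, 0.5, -0.1]
finger_gap: 0.356
gripper_force: 0.0
```

Request:
play_rows(
  moves=[
    [[0,0,0,0,0,0,0.75],[0,0,0,0,0,0,0.8],[0,0,0,0,0,0,0.85],[0,0,0,0,0,0,0.9],[0,0,0,0,0,0,1],[0,0,0,0,0,0,1]],
  ],
)

```text
time_s: 28.27
position: [0.6127, -0.3076, 0.0049]
orientation: [0.0, 0.061, 0.998, -0.0]
ft_force: [-1.1, 0.6, 1.8]
finger_gap: 0.215
gripper_force: 30.0
```

```bash
python3 go.py
```

```text
t 28.27 pos [ 0.6127 -0.3076  0.0049] yaw 83.0 tilt [ 0. -0.] gap 0.215 q1,q7 [0.11 2.16] F [-1.1  0.6  1.8]
```

Request:
play_rows(
  moves=[
    [[0,0,0,0,0,-1,1],[0,0,0,0,0,-3,1],[0,0,0,0,0,-6,1],[0,0,0,0,0,-9,1],[0,0,0,0,0,-12,1],[0,0,0,0,0,-15,1],[0,0,0,0.3,2,-16.5,1],[0,0,0,0.8,5,-16.5,1],[0,0,0,1.5,9,-16.5,1],[0,0,0,2.2,13,-16.5,1],[0,0,0,2.9,17,-16.5,1],[0,0,0,3.6,21,-16.5,1]],
  ],
)

```text
time_s: 29.27
position: [0.6017, -0.093, 0.1702]
orientation: [0.0, 0.061, 0.998, 0.0]
ft_force: [0.9, 0.3, 0.1]
finger_gap: 0.215
gripper_force: 30.0
```

```bash
python3 go.py .5843,.2272,.17,83
```

```text
t 29.27 pos [ 0.6017 -0.093   0.1702] yaw 83.0 tilt [0. 0.] gap 0.215 q1,q7 [-0.31  1.75] F [0.9 0.3 0.1]
(0.5843, 0.2272, 0.17, 83.0) -> [ 0.  0. -0.] [5.640e+00 3.157e+01 2.000e-02]
```

Request:
play_rows(
  moves=[
    [[0,0,0,0.7,4,0,1],[0,0,0,1.4,8,0,1],[0,0,0,2.1,12,0,1],[0,0,0,2.8,16,0,1],[0,0,0,3.6,20,0,1],[0,0,0,4.3,24,0,1],[0,0,0,5,27.5,0,1],[0,0,0,5.5,30,0,1],[0,0,0,5.7,31.3,0,1],[0,0,0,5.7,31.7,0,1],[0,0,0,5.7,31.7,0,1],[0,0,0,5.7,31.7,0,1]],
  ],
)

```text
time_s: 30.27
position: [0.5849, 0.2244, 0.1698]
orientation: [0.0, 0.062, 0.998, -0.001]
ft_force: [-0.1, 0.2, 0.5]
finger_gap: 0.214
gripper_force: 30.0
```

Request:
play_rows(
  moves=[
    [[0,0,0,0,0,2,1],[0,0,0,0,0,5,1],[0,0,0,0,0,8,1],[0,0,0,0,0,10,1],[0,0,0,0,0,11,1],[0,0,0,0,0,11,1],[0,0,0,0,0,11,1],[0,0,0,0,0,11,1]],
  ],
)

```text
time_s: 30.93
position: [0.5857, 0.2263, 0.0613]
orientation: [0.001, 0.062, 0.998, 0.0]
ft_force: [0.3, 0.3, 0.2]
finger_gap: 0.22
gripper_force: 30.0
```

```bash
python3 go.py .5843,.2272,.0535,83;python3 - <<'E'
from fit import *
P=np.array(ctrl.sense()["position"]);S=shot("scene");z=P[2]-.0049
for d in ctrl.trace("king_short",S)[:2]:
  if d["pixels"].sum()<700: print(d["conf"],d["pixels"].sum(),fitp([(S,d["pixels"].astype(float))],"king_short",list(P[:2]),z))
E
```

```text
t 30.93 pos [0.5857 0.2263 0.0613] yaw 82.9 tilt [0.002 0.001] gap 0.22 q1,q7 [-0.73  1.26] F [0.3 0.3 0.2]
(0.5843, 0.2272, 0.0535, 83.0) -> [ 0.1  0.1 -0.1] [0.15 0.08 0.78]
0.6 77 (array([0.58575079, 0.22441779]), np.float64(0.5093220338983051))
```

Request:
play_rows(
  moves=[
    [[0,0,0,0.05,0.05,0.3,1],[0,0,0,0.05,0.05,0.6,1],[0,0,0,0.05,0.05,0.75,1],[0,0,0,0.05,0.05,0.75,1],[0,0,0,0.05,0.05,0.75,1]],
  ],
)

```text
time_s: 31.45
position: [0.5838, 0.2275, 0.052]
orientation: [-0.0, 0.061, 0.998, -0.0]
ft_force: [-0.4, -0.3, -0.4]
finger_gap: 0.213
gripper_force: 30.0
```

```bash
python3 go.py .5843,.2272,.050,83
```

```text
t 31.45 pos [0.5838 0.2275 0.052 ] yaw 83.0 tilt [-0. -0.] gap 0.213 q1,q7 [-0.73  1.26] F [-0.4 -0.3 -0.4]
(0.5843, 0.2272, 0.05, 83.0) -> [-0. -0.  0.] [-0.05 -0.02  0.2 ]
```

Request:
play_rows(
  moves=[
    [[0,0,0,-0.05,0,0.1,1],[0,0,0,-0.05,0,0.2,1],[0,0,0,-0.05,0,0.2,1]],
  ],
)

```text
time_s: 31.7
position: [0.5845, 0.2274, 0.05]
orientation: [-0.0, 0.061, 0.998, -0.0]
ft_force: [0.7, 0.9, -0.2]
finger_gap: 0.217
gripper_force: 30.0
```

Request:
play_rows(
  moves=[
    [[0,0,0,0,0,0.05,1],[0,0,0,0,0,0.05,1]],
  ],
)

```text
time_s: 31.87
position: [0.5846, 0.2273, 0.0499]
orientation: [0.0, 0.061, 0.998, 0.0]
ft_force: [-0.8, -0.3, 2.6]
finger_gap: 0.213
gripper_force: 30.0
```

Request:
play_rows(
  moves=[
    [[0,0,0,0,0,0,0.77],[0,0,0,0,0,0,0.72],[0,0,0,0,0,0,0.66],[0,0,0,0,0,0,0.6],[0,0,0,0,0,0,0.5],[0,0,0,0,0,0,0.4],[0,0,0,0,0,-1,0.4],[0,0,0,0,0,-3,0.4],[0,0,0,0,0,-6,0.4],[0,0,0,0,0,-9,0.4],[0,0,0,0,0,-12,0.4],[0,0,0,0,0,-12,0.4]],
  ],
)

```text
time_s: 32.87
position: [0.5877, 0.228, 0.1767]
orientation: [0.004, 0.061, 0.998, 0.002]
ft_force: [1.9, -0.7, 0.1]
finger_gap: 0.6
gripper_force: 0.0
```

```bash
python3 go.py .607,-.1975,.17,-7 .607,-.1975,.17,173
```

```text
t 32.87 pos [0.5877 0.228  0.1767] yaw 83.0 tilt [0.009 0.004] gap 0.6 q1,q7 [-0.78  1.2 ] F [ 1.9 -0.7  0.1]
(0.607, -0.1975, 0.17, -7.0) -> [ 0.6  0.1 90. ] [ -7.11 -42.     0.5 ]
(0.607, -0.1975, 0.17, 173.0) -> [ -0.1   0.6 -90. ] [ -7.11 -42.     0.5 ]
```

Request:
play_rows(
  moves=[
    [[0,0,5,-0.5,-2,0,0.4],[0,0,11,-1,-5,0,0.4],[0,0,18,-1.5,-9,0,0.4],[0,0,25,-2,-12.5,0,0.4],[0,0,32,-2.7,-16,0,0.3],[0,0,39,-3.3,-20,0,0.3],[0,0,46,-4,-24,0,0.3],[0,0,53,-4.6,-28,0,0.3],[0,0,60,-5.3,-32,0,0.3],[0,0,67,-6,-36,0,0.3],[0,0,74,-6.6,-39.5,0,0.3],[0,0,80,-7,-42,0,0.3]],
  ],
)

```text
time_s: 33.87
position: [0.6021, -0.2021, 0.1704]
orientation: [0.001, 0.692, 0.722, -0.0]
ft_force: [-0.4, -0.1, 0.3]
finger_gap: 0.7
gripper_force: 0.0
```

Request:
play_rows(
  moves=[
    [[0,0,6,0,0,2,0.3],[0,0,10,0,0,4,0.3],[0,0,10,0,0,4,0.3],[0,0,10,0,0,4,0.3]],
  ],
)

```text
time_s: 34.2
position: [0.6022, -0.1976, 0.1292]
orientation: [-0.001, 0.748, 0.664, -0.001]
ft_force: [0.5, 0.0, 0.5]
finger_gap: 0.699
gripper_force: 0.0
```

```bash
python3 - <<'E'
from fit import *
S=shot("scene",'s12.png');T=shot("top",'t12.png')
for n,z,g in(("king_short",.045,(.5843,.2272)),("rook_loose",0,(.607,-.197)),("rook_loose",0,(.548,-.14)),("rook_loose",0,(.69,-.24))):
  k="rook" if "rook" in n else n
  for p,c in((S,'s'),(T,'t')):
    for d in ctrl.trace(n,p)[:6]:
        if d["pixels"].sum()<700 and np.hypot(*(at(p,d["position"],z+.02)[:2]-g))<.03: print(n,c,d["conf"],d["pixels"].sum(),fitp([(p,d["pixels"].astype(float))],k,list(g),z))
E
python3 go.py .607,-.1975,.0075,-7
```

```text
king_short s 0.67 141 (array([0.58259346, 0.22704619]), np.float64(0.9084033613445378))
rook_loose s 0.76 240 (array([ 0.60531465, -0.19992188]), np.float64(0.8571428571428571))
rook_loose s 0.78 268 (array([ 0.69101723, -0.2388171 ]), np.float64(0.9001058201058201))
t 34.7 pos [ 0.603  -0.1979  0.13  ] yaw -7.0 tilt [0.001 0.   ] gap 0.701 q1,q7 [-0.33  0.58] F [-0.5  1.2 -0.8]
(0.607, -0.1975, 0.0075, -7.0) -> [ 0. -0.  0.] [ 0.09  0.39 12.25]
```

Request:
play_rows(
  moves=[
    [[0,0,0,0.1,0.4,2,0.3],[0,0,0,0.1,0.4,5,0.3],[0,0,0,0.1,0.4,8,0.3],[0,0,0,0.1,0.4,10.5,0.3],[0,0,0,0.1,0.4,11.8,0.3],[0,0,0,0.1,0.4,12.2,0.3],[0,0,0,0.1,0.4,12.2,0.3],[0,0,0,0.1,0.4,12.2,0.4],[0,0,0,0.1,0.4,12.2,0.5],[0,0,0,0.1,0.4,12.2,0.55],[0,0,0,0.1,0.4,12.2,0.6],[0,0,0,0.1,0.4,12.2,0.65]],
  ],
)

```text
time_s: 35.7
position: [0.6073, -0.1975, 0.0084]
orientation: [0.0, 0.749, 0.663, 0.0]
ft_force: [-0.1, -0.8, 0.1]
finger_gap: 0.374
gripper_force: 0.0
```

Request:
play_rows(
  moves=[
    [[0,0,0,0,0,0,0.7],[0,0,0,0,0,0,0.75],[0,0,0,0,0,0,0.8],[0,0,0,0,0,0,1],[0,0,0,0,0,0,1],[0,0,0,0,0,0,1]],
  ],
)

```text
time_s: 36.2
position: [0.6072, -0.1976, 0.0081]
orientation: [0.0, 0.749, 0.663, 0.0]
ft_force: [-1.5, 1.2, 5.4]
finger_gap: 0.333
gripper_force: 30.0
```

```bash
python3 go.py .5286,.1838,.17,-7
```

```text
t 36.2 pos [ 0.6072 -0.1976  0.0081] yaw -7.0 tilt [0.001 0.   ] gap 0.333 q1,q7 [-0.25  0.67] F [-1.5  1.2  5.4]
(0.5286, 0.1838, 0.17, -7.0) -> [ 0. -0.  0.] [ 36.9  -12.43 -16.19]
```

Request:
play_rows(
  moves=[
    [[0,0,0,0,0,-1,1],[0,0,0,0,0,-3,1],[0,0,0,0,0,-6,1],[0,0,0,0,0,-9,1],[0,0,0,0,0,-12,1],[0,0,0,0,0,-15,1],[0,0,0,2,-0.6,-17,1],[0,0,0,5,-1.5,-17,1],[0,0,0,8.5,-2.7,-17,1],[0,0,0,12,-4,-17,1],[0,0,0,15.5,-5.2,-17,1],[0,0,0,19,-6.4,-17,1]],
  ],
)

```text
time_s: 37.2
position: [0.5656, 0.0003, 0.178]
orientation: [-0.0, 0.749, 0.662, 0.0]
ft_force: [1.4, 0.4, -0.6]
finger_gap: 0.332
gripper_force: 30.0
```

Request:
play_rows(
  moves=[
    [[0,0,0,3.5,-1.2,0,1],[0,0,0,7,-2.4,0,1],[0,0,0,10.5,-3.6,0,1],[0,0,0,13.5,-4.6,0,1],[0,0,0,16,-5.4,0,1],[0,0,0,17.5,-5.9,0,1],[0,0,0,17.9,-6,0,1],[0,0,0,17.9,-6,0,1],[0,0,0,17.9,-6,0,1],[0,0,0,17.9,-6,0,1]],
  ],
)

```text
time_s: 38.03
position: [0.5291, 0.1819, 0.1779]
orientation: [0.0, 0.75, 0.662, -0.0]
ft_force: [-0.2, 0.4, -0.9]
finger_gap: 0.333
gripper_force: 30.0
```

```bash
python3 go.py .5286,.1838,.075,-7
```

```text
t 38.03 pos [0.5291 0.1819 0.1779] yaw -7.1 tilt [ 0. -0.] gap 0.333 q1,q7 [-1.12 -0.12] F [-0.2  0.4 -0.9]
(0.5286, 0.1838, 0.075, -7.0) -> [ 0.   0.  -0.1] [ 0.19 -0.08 10.29]
```

Request:
play_rows(
  moves=[
    [[0,0,0,0,0,2,1],[0,0,0,0,0,4,1],[0,0,0,0,0,7,1],[0,0,0,0,0,9,1],[0,0,0,0,0,10.5,1],[0,0,0,0,0,11.3,1],[0,0,0,0,0,11.3,1],[0,0,0,0,0,11.3,1],[0,0,0,0,0,11.3,1]],
  ],
)

```text
time_s: 38.78
position: [0.5296, 0.1834, 0.0657]
orientation: [0.0, 0.749, 0.662, 0.001]
ft_force: [0.0, 0.1, -0.4]
finger_gap: 0.331
gripper_force: 30.0
```

```bash
python3 go.py .5286,.1838,.0535,-7
```

```text
t 38.78 pos [0.5296 0.1834 0.0657] yaw -7.0 tilt [0.001 0.001] gap 0.331 q1,q7 [-1.02 -0.  ] F [ 0.   0.1 -0.4]
(0.5286, 0.1838, 0.0535, -7.0) -> [ 0.1 -0.  -0. ] [ 0.02 -0.11  1.22]
```

Request:
play_rows(
  moves=[
    [[0,0,0,0,-0.05,0.4,1],[0,0,0,0,-0.05,0.8,1],[0,0,0,0,-0.05,1.0,1],[0,0,0,0,-0.05,1.0,1],[0,0,0,0,-0.05,1.0,1]],
  ],
)

```text
time_s: 39.2
position: [0.5281, 0.1839, 0.0546]
orientation: [-0.0, 0.749, 0.663, -0.0]
ft_force: [0.2, 0.3, 0.1]
finger_gap: 0.335
gripper_force: 30.0
```

Request:
play_rows(
  moves=[
    [[0,0,0,0,0,0.1,1],[0,0,0,0,0,0.1,1]],
  ],
)

```text
time_s: 39.37
position: [0.5282, 0.184, 0.0536]
orientation: [-0.0, 0.749, 0.663, 0.0]
ft_force: [0.4, 0.1, 0.1]
finger_gap: 0.329
gripper_force: 30.0
```

Request:
play_rows(
  moves=[
    [[0,0,0,0,0,0.1,1],[0,0,0,0,0,0.1,1]],
  ],
)

```text
time_s: 39.53
position: [0.5284, 0.184, 0.0531]
orientation: [-0.0, 0.749, 0.663, 0.0]
ft_force: [-1.2, -0.6, 4.5]
finger_gap: 0.33
gripper_force: 30.0
```

Contact. Release and retreat.

Request:
play_rows(
  moves=[
    [[0,0,0,0,0,0,0.65],[0,0,0,0,0,0,0.6],[0,0,0,0,0,0,0.54],[0,0,0,0,0,0,0.5],[0,0,0,0,0,0,0.4],[0,0,0,0,0,0,0.4],[0,0,0,0,0,-1,0.4],[0,0,0,0,0,-3,0.4],[0,0,0,0,0,-6,0.4],[0,0,0,0,0,-9,0.4],[0,0,0,0,0,-12,0.4],[0,0,0,0,0,-14,0.4]],
  ],
)

```text
time_s: 40.53
position: [0.5291, 0.1835, 0.196]
orientation: [0.0, 0.749, 0.662, 0.001]
ft_force: [0.8, 0.3, 0.7]
finger_gap: 0.598
gripper_force: 0.0
```

Request:
play_rows(
  moves=[
    [[0,0,0,-4,0,0,0.4],[0,0,0,-8,0,0,0.4],[0,0,0,-12,0,0,0.4],[0,0,0,-16,0,0,0.4],[0,0,0,-20,0,0,0.4],[0,0,0,-24,0,0,0.4],[0,0,0,-28,0,0,0.4],[0,0,0,-31,0,0,0.4],[0,0,0,-34,0,0,0.4],[0,0,0,-35,0,0,0.4],[0,0,0,-35,0,0,0.4],[0,0,0,-35,0,0,0.4]],
  ],
)

```text
time_s: 41.53
position: [0.4856, -0.1632, 0.1929]
orientation: [-0.0, 0.749, 0.662, 0.0]
ft_force: [0.5, 1.0, 0.2]
finger_gap: 0.599
gripper_force: 0.0
```

```bash
python3 - <<'E'
from fit import *
S=shot("scene",'s13.png');T=shot("top",'t13.png')
for n,z,g in(("king_tall",.054,(.4728,.1403)),("king_short",.045,(.5843,.2272)),("rook_loose",.045,(.5286,.1838)),("rook_set",.045,(.5233,.135)),("pawn",.045,(.6358,.2223)),("bishop",.045,(.6115,.0238))):
  k="rook" if "rook" in n else n
  for p,c in((S,'s'),(T,'t')):
    for d in ctrl.trace(n,p)[:6]:
        if d["pixels"].sum()<700 and np.hypot(*(at(p,d["position"],z+.02)[:2]-g))<.03: print(n,g,c,round(d["conf"],2),d["pixels"].sum(),fitp([(p,d["pixels"].astype(float))],k,list(g),z))
a=cv2.imread('pics/s13.png')[120:250,220:400];b=cv2.imread('pics/t13.png')[140:270,180:320]
cv2.imwrite('pics/v13.png',cv2.resize(np.hstack([a,b]),None,fx=2.5,fy=2.5,interpolation=cv2.INTER_CUBIC))
E
python3 go.py
```

```text
king_tall (0.4728, 0.1403) s 0.55 186 (array([0.47268939, 0.13945364]), np.float64(0.7863383637807784))
king_tall (0.4728, 0.1403) t 0.44 208 (array([0.47572138, 0.1414357 ]), np.float64(0.9321888412017167))
king_short (0.5843, 0.2272) s 0.56 135 (array([0.58211753, 0.2266568 ]), np.float64(0.8967136150234741))
rook_loose (0.5286, 0.1838) s 0.63 201 (array([0.52758516, 0.18187981]), np.float64(0.8628402047965508))
rook_loose (0.5286, 0.1838) t 0.55 223 (array([0.52940467, 0.18500298]), np.float64(0.9304600740349022))
rook_set (0.5233, 0.135) s 0.54 193 (array([0.52363792, 0.13411284]), np.float64(0.8192675159235668))
rook_set (0.5233, 0.135) t 0.55 207 (array([0.5254138 , 0.13638336]), np.float64(0.914657799944583))
pawn (0.6358, 0.2223) s 0.55 84 (array([0.63455596, 0.22171423]), np.float64(0.8735861610113107))
pawn (0.6358, 0.2223) t 0.46 93 (array([0.63669798, 0.22345947]), np.float64(0.8895594447797224))
bishop (0.6115, 0.0238) s 0.65 116 (array([0.61189352, 0.02037938]), np.float64(0.7673741156887224))
t 42.23 pos [ 0.4856 -0.1635  0.1926] yaw -7.0 tilt [0. 0.] gap 0.6 q1,q7 [-0.58  0.48] F [-0.5  0.1  0. ]
```

View pics/v13.png

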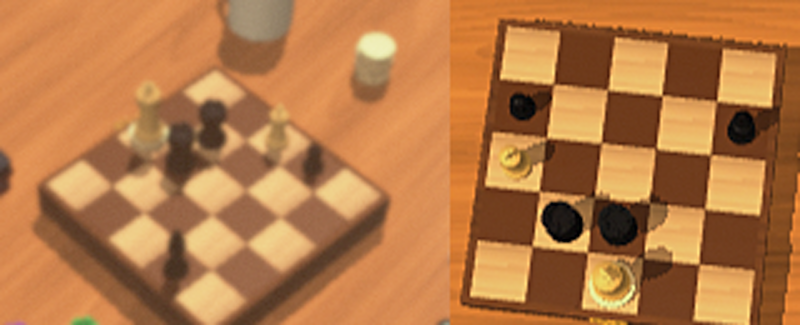

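All the pieces stand on their squares: the tall king on its disc in front of the rook, the short king in front of the pawn, and the loose rook midway between the kings.

```bash
python3 -c "
from workcell import ctrl; print(ctrl.hand_in())"
```

```text
the job is handed in; nothing more can be done
None
```

The study is set out as asked and handed in at about 42 s: every placed piece measured within about 3 mm of its square's centre, and the standing rook, pawn and bishop did not measurably move.

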